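Open the router-bit case and index its turret to the red bit

ROBOT

A 6-joint arm with a two-finger parallel gripper is mounted at the origin on the work surface. World frame = base frame: x ahead of the robot, y to its left, z up, the work surface at z = 0. Lengths are in m, angles in degrees, forces in N, time in s.
With the tool pointing down it reaches from about 0.4 to 0.825 m from the base axis. Payload 7 kg.
Tool frame: the origin (TCP) lies midway between the tips of the shut fingers; the grasp point (between the pads) lies ctrl.grasp_offset behind it (ctrl.grasp_offset is the distance from the TCP to the grasp point, in m); z points along the fingers, y is the line along which they close (so a half turn about z gives the same grasp; the last joint's range is limited). The gripper opens to 88 mm and grips with 3 to 60 N. Pads are 19 mm wide; open, the fingers measure 130 mm over their backs; the gripper's body (78 mm by 193 mm) begins 47 mm behind the grasp point.
Start: joints at [-60.785, 20.546, 0.682, 0, -70.136, -16.507], TCP at [0.148, -0.658, 0.227] pointing down, gripper open.
Joint ranges: [-176.03, 176.03], [-82.01, 121.73], [-58.28, 71.71], [-173.87, 95.51], [-174.79, -0.11], [-173.66, 173.66]. Speed limits (degrees/s): [136.94, 136.94, 172.46, 180, 180, 180].

INTERFACE

Orientations are given as [roll, pitch, yaw] about the fixed x, y, z axes, in that order (R = Rz(yaw) Ry(pitch) Rx(roll)).
In Python, from plant import ctrl gives the robot as it stands. The module is installed in compiled form; this text tells all that it offers.
- The arm moves only by the tool send_rows, never from a script. Its argument "increments" is a list that holds one entry, the list of rows, each a list of 4 numbers: the shift along the world's x, y, z normalised to -1 to 1, where 1 is 0.2 m, then the turn about the world's z normalised to -1 to 1, where 1 is 1.5 rad. In form: [[[x, y, z, roll], ...]]. A call has 1 to 12 rows; each row is the pose to reach, as a shift and turn from the pose commanded when the call began; what a row does not reach only later rows make up. A row lasts 1/8 s, in which the tool goes at most 62.5 mm and 10.7 degrees, less where a joint would pass 70% of its speed; a pose out of reach is approached as far as the arm can. A call with a number of a shift or a turn outside -1 to 1 is refused whole. A call with a gripper value outside its range is refused whole. "jaw" is the opening, from 0 (shut) to 1 (fully open), set as the call begins (left out, the last holds). The fingers move at their own pace and stop on an object; the grip force is fixed at half the most. Time passes only in rows, so rows that repeat a pose let the fingers close. It gives the time, the measured TCP pose, the force, the opening and the grip force at its end, in the units of the state.
- ctrl.get_obs(): the state, without advancing time (a new reading comes with each control period).
- ctrl.snapshot(name): name is "side" or "top"; returns the picture (384x512x3 uint8, red, green, blue); there is no depth.
- ctrl.calibration(name): a dict with "mtx" (3x3 intrinsics, pixels), "k1" (the pictures are not rectified: a ray, as slopes to the right and down, at radius r is drawn at 1 + k1 r^2 times it, then the intrinsics apply), "eye" and "attitude" of the camera in the world. Camera axes: x right, y up, looking along -z (the intrinsics and any distortion apply to the point x, -y, -z); pixel columns grow to the right and rows downward; lengths in m; the calibration is good to about 2 mm. A picture is of the moment at which its call begins. calibration takes no time and is no camera call.
- ctrl.close_job(): hands the job in; it is judged then, once.
Trained networks look in the newest picture that a camera, given by its name, has taken for a name from the list of things; names that differ only in an ending like _2 or _b are one class to them, and where a whole thing is asked for, a point or a joint stands for the part that bears it (a point fixed in the world has none). Each returns a list of dicts, best first, with "conf" (0 to 1); they miss things now and then, are a little off and sometimes report something else, mostly with a low value. They report only what shows in the picture. A call takes as long as a camera call.
- ctrl.trace(thing, camera): "mask" (384x512 bool, what is visible of it) and "bbox" ([left, top, right, bottom] in pixels, round what is visible of it).
- ctrl.spot_point(thing, camera): "pixel" ([row, column] in pixels: a listed point, or the origin of a listed thing).
The state is a dict: "clock": time; "joint_pos": joint angles; "qvel": joint speeds; "tau": joint torques, N m; "tool_pos": TCP position; "orientation": TCP orientation; "force": force on the tool from outside, world axes, zero at the start; "moment": the same for the moment, N m; "opening": finger opening in m; "gripper_force": force on a finger pad.
Only numpy, scipy, OpenCV 4.12 (cv2) and the standard library are available. Lean on these libraries where they do the work, as an engineer would, in place of code of your own. Each camera call takes 0.05 s, during which the arm holds its last target. There are 200 camera calls.

TASK

Open the lid of the slope-topped router-bit case (it has a bar handle at its front edge): swing it over backwards and lower it gently until it leans on the rubber foot of its stop, without letting it drop or shoving hard against the stop. Then turn the bit turret inside (it has a black knob; anticlockwise, seen looking down on the knob, is the short way) until the red bit clicks into place at the yellow pointer on the front of the case. Leave the lid resting on its stop and do not disturb the other things on the bench.

Things in the scene. Friction and masses are not known exactly. Their poses are not given: they have to be found in the camera images.
- case: Router-bit case of dark wood, fixed to the bench. 135 deep (x) x 220 wide (y), walls 8 thick; its rim slopes 30 deg: 68 high at the front (-x, towards the robot), 146 at the back. Origin: centre of its underside; x from front to back, z up. A yellow pointer marks the middle of the front wall's top.
- lid (a joint): Lid angle, rad: 0 shut (on the 30 deg slope), 2.09 vertical, more leaning back. The lid is a light-wood tray 156 x 220 x 28, about 0.45 kg (varies), hinged along the top of the case's back wall. It swings freely and falls if let go. The stop catches it somewhere between 2.25 and 2.47; the setting differs each time and is not reported.
- lid_hinge (a point): Point on the hinge line, middle of the case's back wall, 146 mm above the bench (case frame: 67.5, 0, 146). The hinge line runs along the case's y axis.
- lid_bar (a point): Middle of the lid's round steel bar handle: 10 diameter, 92 clear between its two arms, parallel to the hinge line, 45 out from the lid's front edge at mid thickness; 201 from the hinge along the lid and 14 out from the lid's rim plane. Lid shut: at (-113.5, 0, 58) in the case frame. It can turn between finger pads as the lid swings.
- stop: The lid's stop: blue steel post 260 high, 112 behind the back of the case, with a black rubber foot (24 diameter, springy, about 2.5 N per mm) on a brass screw pointing forward, 246 above the bench. How far the foot stands forward varies by 20 and is not reported. Origin at the base of the post; axes as the case.
- turret (a joint): Turret angle, rad: 0 = red bit at the yellow pointer; grows anticlockwise looking down on the knob. Nine detents 0.698 (40 deg) apart; starts one or two below 0. Springs to the nearest detent when let go; turning takes about 0.25 N m; ends at -1.9 and 0.9. Grey disc 100 across in the case with nine bits 23 tall on a circle of radius 40, one red.
- turret_grip (a point): Grip point of the turret's black knob, on the turret's axis. z points out along the axis (leaning 30 deg from vertical to the front, square to the rim slope), x along the grip bar. The bar is 46 long x 14 wide x 36 tall, reaching 12 above and 24 below this point; the bits' tops lie 25 below it. About (-20, 0, 102) in the case frame.
- glue: Bystander: yellow glue bottle, 56 mm diameter, 165 tall, beside the case. Origin under its centre.
- tin: Bystander: yellow-labelled tin of finish, 72 mm diameter, 100 tall, beside the case. Origin under its centre.
- screwdriver: Bystander: screwdriver with a red handle, 190 long, lying on the bench.
- sander: Bystander: cork sanding block 110 x 65 x 35. Origin under its centre.
- offcut: Bystander: wooden offcut 200 x 60 x 20. Origin under its centre.
- brush: Bystander: brush lying on the bench.
- hammer: Bystander: hammer lying on the bench.

How it is judged (in metres and radians):
On the way:
1. the lid is open past vertical and resting on its stop, the turret not yet turned to the red bit (value of joint lid above 2.2 rad and contact force between lid and stop above 0.15 N and value of joint turret below -0.2 rad), for 0.3 s.
At the end, for the whole second after the job is handed in: The lid leans back at rest on the rubber foot of its stop (lid angle over 2.2 rad, at least 0.15 N on the stop) and the turret is at rest in the detent with the red bit at the pointer (turret angle within 0.1 rad of 0) (value of joint lid above 2.2 rad and contact force between lid and stop above 0.15 N and velocity of joint lid between -0.1 and 0.1 rad/s and value of joint turret between -0.1 and 0.1 rad and velocity of joint turret between -0.1 and 0.1 rad/s); the robot touches nothing.
It fails at once if the lid is dropped, slammed or flung (turns faster than 1.5 rad/s either way) (velocity of joint lid above 1.5 rad/s or velocity of joint lid below -1.5 rad/s).
It fails at once if the stop is shoved with more than 25 N (contact force between stop and anything else above 25 N).
It fails at once if a bystander is moved by more than 30 mm (distance of any of glue, tin, screwdriver, sander, offcut, brush, hammer from where it was at the start of the episode above 0.03 m).
It also fails if it takes over 72 s, if anything falls off the work surface, if the arm or the gripper's body presses on something with over 40 N, if the wrist force passes 120 N, or if a joint passes its speed limit or range.

## Working session

There is one attempt and no reset: what is moved stays moved. The work goes in short steps, Python scripts to look and compute and a tool call to move; the robot and the scene stay as the last step left them, time stands still between calls to the robot, and variables do not carry over. Pictures are saved under pics/ and viewed, at most 10 in all, crops included, and the job is handed in when it is done.

Besides the shell and the picture viewer there is one more tool, called after "Emit:" by a JSON object that holds its "api" and its "payload". send_rows: Moves the arm, as the interface text tells. Its arguments: {"type":"object","properties":{"increments":{"type":"array"},"jaw":{"type":"number"}},"required":["increments"]}

```bash
ls; mkdir -p pics; cat > h.py <<'E'
import numpy as np,cv2
from plant import ctrl
def cal(n):
    c=ctrl.calibration(n); A=np.array(c['attitude'],float)
    return np.array(c['mtx']),float(c['k1']),np.array(c['eye']),A
E
python3 - <<'E'
from h import *
for n in ('side','top'):
    print(n,ctrl.calibration(n))
    cv2.imwrite(f'pics/{n}0.png',ctrl.snapshot(n)[:,:,::-1])
    for t in ['case','lid_hinge','lid_bar','stop','turret_grip','glue','tin']:
        print(t,[(np.round(d['pixel'],1).tolist(),round(d['conf'],2)) for d in ctrl.spot_point(t,n)[:2]])
print(ctrl.get_obs(),ctrl.grasp_offset)
E
```

```text
pics
side {'mtx': array([[406.16689962,   0.        , 254.93061392],
       [  0.        , 406.16689962, 193.00949339],
       [  0.        ,   0.        ,   1.        ]]), 'k1': -0.14939306036820962, 'eye': array([0.47609775, 0.79012575, 0.87311449]), 'attitude': array([ 4.60930622e+01, -9.39847779e-02, -1.76209550e+02])}
case [([233.1, 249.6], 0.74)]
lid_hinge [([195.4, 224.1], 0.6)]
lid_bar [([210.4, 292.3], 0.67)]
stop [([241.0, 186.3], 0.74), ([290.1, 252.6], 0.45)]
turret_grip []
glue [([287.2, 255.6], 0.61)]
tin []
top {'mtx': array([[461.3030219 ,   0.        , 251.00337065],
       [  0.        , 461.3030219 , 197.70719277],
       [  0.        ,   0.        ,   1.        ]]), 'k1': -0.023824169433323845, 'eye': array([ 0.33056402, -0.01586511,  1.32232018]), 'attitude': array([ 10.18789438,   1.7177923 , -90.30791641])}
case []
lid_hinge [([175.3, 233.4], 0.91), ([235.3, 333.4], 0.54)]
lid_bar [([246.1, 258.1], 0.56), ([179.8, 235.3], 0.48)]
stop [([150.1, 225.8], 0.61)]
turret_grip []
glue [([214.8, 179.6], 0.91)]
tin [([185.8, 308.7], 0.59), ([218.5, 100.8], 0.55)]
{'clock': 0.8, 'joint_pos': array([-6.07854672e+01,  2.05438677e+01,  6.81096696e-01, -2.14450295e-03,
       -7.01363537e+01, -1.65079898e+01]), 'qvel': array([ 0.06240528,  0.04059233, -0.04325532, -0.03231757,  0.04291299,
       -0.07495351]), 'tau': array([ 1.09845703e-03, -5.82283652e+01,  2.93281674e+01,  7.00195357e+00,
        1.25702284e-02, -3.14258682e-05]), 'tool_pos': array([ 0.14846543, -0.6584297 ,  0.22657608]), 'orientation': array([-1.79999734e+02,  2.18248781e-03, -1.67294186e+02]), 'force': array([ 0.73080572, -0.67602401,  0.58829331]), 'moment': array([-0.00840477,  0.0596781 , -0.02933277]), 'gripper_force': 0.0, 'opening': 0.087464602776313} 0.0188
```

View pics/top0.png

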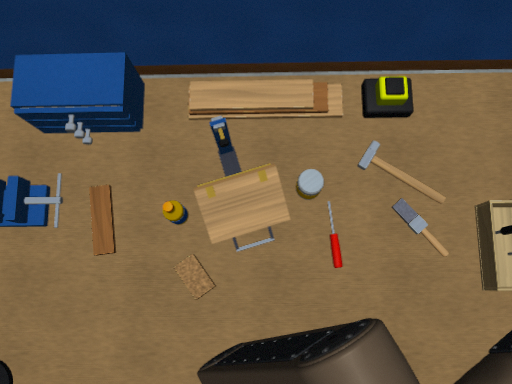

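View pics/side0.png

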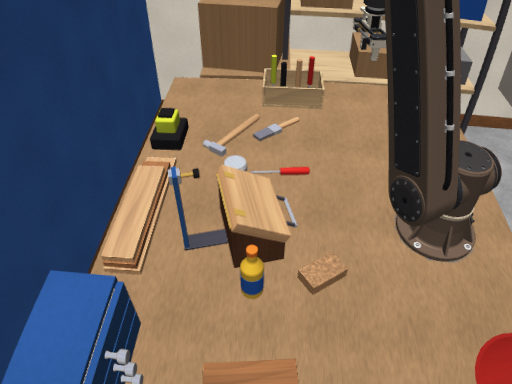

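The top view shows the case centred near column 241, row 205, with its bar at (row 243, col 254) facing the robot and the stop post top near (122, 220). The glue is left of the case and the tin is right of it. The side view shows the stop post and brass screw at (row 173, col 185), and the bar at (row 210, col 288). Next I'll fit the case pose.

```bash
cat >> h.py <<'E'
from scipy.spatial.transform import Rotation as Ro
from scipy.optimize import least_squares
def proj(n,P):
    K,k1,e,a=cal(n); R=Ro.from_euler('xyz',a,degrees=True).as_matrix()
    q=(np.atleast_2d(P)-e)@R; u=q[:,0]/-q[:,2]; v=-q[:,1]/-q[:,2]
    f=1+k1*(u*u+v*v)
    return np.c_[K[1,1]*v*f+K[1,2],K[0,0]*u*f+K[0,2]]   # row,col
def c2w(p,P):
    P=np.atleast_2d(P)/1000; c,s=np.cos(p[2]),np.sin(p[2])
    return np.c_[p[0]+c*P[:,0]-s*P[:,1],p[1]+s*P[:,0]+c*P[:,1],P[:,2]]
E
python3 - <<'E'
from h import *
P3=[[53.5,110,170.2],[53.5,-110,170.2],[-81.6,-110,92.2],[-81.6,110,92.2],[-113.5,0,58],[67.5,0,146]]
T=np.array([[186.5,195],[165.5,273],[214,289],[241.5,211],[243.5,254],[175.3,233.4]])
S3=[[53.5,110,170.2],[53.5,-110,170.2],[-81.6,-110,92.2],[-81.6,110,92.2],[-113.5,0,58]]
S=np.array([[229,229],[167,222],[180,271],[234,287],[210.4,290]])
def res(p):
    return np.r_[(proj('top',c2w(p,P3))-T).ravel(),(proj('side',c2w(p,S3))-S).ravel()]
r=least_squares(res,[.5,0,.25],loss='soft_l1'); print(r.x,np.degrees(r.x[2]))
print(np.round(res(r.x).reshape(-1,2),1).tolist())
p=r.x
print('bar',c2w(p,[-113.5,0,58]),'hinge',c2w(p,[67.5,0,146]),'grip',c2w(p,[-20,0,102]),'stop',c2w(p,[179.5,0,260]),proj('top',c2w(p,[179.5,0,260])),proj('side',c2w(p,[179.5,0,260])))
for n in('top','side'):
    im=cv2.imread(f'pics/{n}0.png'); 
    c=im[140:270,180:310] if n=='top' else im[140:270,180:310]
    cv2.imwrite(f'pics/{n}0c.png',cv2.resize(c,None,fx=4,fy=4,interpolation=cv2.INTER_CUBIC))
a=cv2.imread('pics/top0c.png');b=cv2.imread('pics/side0c.png')
cv2.imwrite('pics/c.png',cv2.resize(np.hstack([a,b]),(800,400)))
E
```

```text
[0.54169351 0.04519019 0.26429214] 15.142823989283002
[[1.5, -1.8], [-0.3, 3.0], [5.4, 0.2], [-0.0, -1.0], [-0.5, -0.8], [-1.7, 0.5], [-5.8, 5.2], [-3.5, -0.9], [-1.5, -1.9], [2.1, 1.5], [1.9, -1.1]]
bar [[0.4321345  0.01554103 0.058     ]] hinge [[0.60684975 0.06282295 0.146     ]] grip [[0.52238796 0.03996567 0.102     ]] stop [[0.71496085 0.09208026 0.26      ]] [[119.51325408 218.74672645]] [[170.44454797 171.85606744]]
```

View pics/c.png

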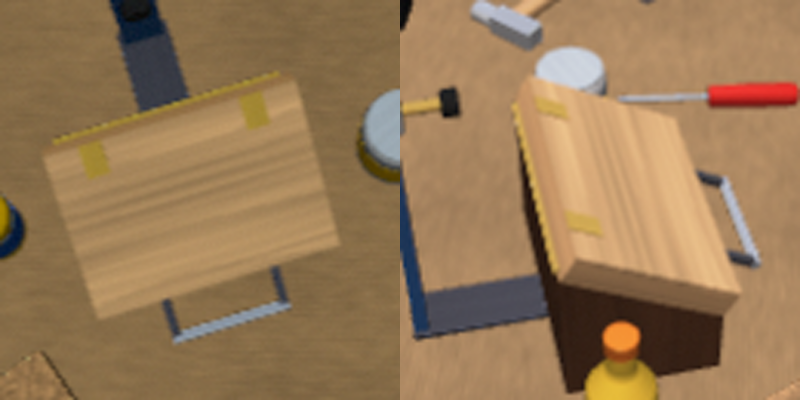

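The crops show the lid corners and bar ends clearly, so I'll refit with those.

```bash
python3 - <<'E'
from h import *
P3=[[53.5,110,170.2],[53.5,-110,170.2],[-81.6,-110,92.2],[-81.6,110,92.2],[-113.5,49,58],[-113.5,-49,58],]
T=np.array([[191,194.6],[166.6,276.5],[219.3,290.2],[243.7,211.9],[250.2,237.5],[239.1,273.9]])
S=np.array([[225.1,235.9],[165.3,223.2],[178.3,268.4],[235.2,289.5],[225.1,295.7],[198.5,284.6]])
def res(p):
    return np.r_[(proj('top',c2w(p,P3))-T).ravel(),(proj('side',c2w(p,P3))-S).ravel()]
r=least_squares(res,[.5,0,.25],loss='soft_l1'); print(r.x,np.degrees(r.x[2]))
print(np.round(res(r.x).reshape(-1,2),1).tolist())
p=r.x
H=c2w(p,[67.5,0,146])[0];print('hinge',H,'grip',c2w(p,[-20,0,102]))
for t in np.arange(0,2.5,.2):
    a=np.radians(210)-t
    q=c2w(p,[67.5+201*np.cos(a)+14*np.sin(a),0,146+201*np.sin(a)-14*np.cos(a)])[0]; print(round(t,2),np.round(q,4))
np.save('pose.npy',p)
E
```

```text
[0.53781853 0.04322789 0.28564785] 16.36641614439232
[[-0.5, -0.8], [-0.7, -0.4], [0.5, 0.1], [-0.1, -0.3], [-0.9, 0.1], [-0.2, -2.0], [-2.3, 1.1], [-1.8, -1.4], [-0.5, 1.2], [-0.3, 1.3], [-0.9, -0.6], [0.6, 0.7]]
hinge [0.60258338 0.06224798 0.146     ] grip [[0.51862894 0.03759231 0.102     ]]
0.0 [0.4288 0.0112 0.0576]
0.2 [0.4155 0.0073 0.0954]
0.4 [0.4095 0.0056 0.1351]
0.6 [0.4113 0.0061 0.1753]
0.8 [0.4207 0.0088 0.2143]
1.0 [0.4374 0.0137 0.2506]
1.2 [0.4606 0.0205 0.2827]
1.4 [0.4895 0.029  0.3094]
1.6 [0.5229 0.0388 0.3296]
1.8 [0.5595 0.0496 0.3424]
2.0 [0.5978 0.0608 0.3474]
2.2 [0.6363 0.0721 0.3444]
2.4 [0.6734 0.0831 0.3335]
```

Emit:
{"api": "send_rows", "payload": {"increments": [[[0.2, 0.8, 0.3, 0], [0.4, 1, 0.4, 0], [0.6, 1, 0.4, 0], [0.6, 1, 0.4, 0], [0.6, 1, 0.4, 0], [0.6, 1, 0.4, 0], [0.6, 1, 0.4, 0], [0.6, 1, 0.4, 0]]], "jaw": 0.3}}

```text
clock: 1.8
tool_pos: [0.2676, -0.459, 0.3059]
orientation: [179.9, -0.0, -167.4]
force: [0.1, -0.5, 0.2]
opening: 0.0266
gripper_force: 0.0
```

Emit:
{"api": "send_rows", "payload": {"increments": [[[0.2, 0.3, 0.1, 0.12], [0.4, 0.6, 0.1, 0.24], [0.6, 0.9, 0.1, 0.36], [0.7, 1, 0.1, 0.48], [0.7, 1, 0.1, 0.6], [0.7, 1, 0.1, 0.6], [0.7, 1, 0.1, 0.6]]]}}

```text
clock: 2.68
tool_pos: [0.408, -0.2592, 0.3263]
orientation: [180.0, -0.0, -116.0]
force: [-0.0, 0.5, -0.2]
opening: 0.026
gripper_force: 0.0
```

Emit:
{"api": "send_rows", "payload": {"increments": [[[0.03, 0.3, 0, 0.12], [0.05, 0.6, 0, 0.24], [0.06, 0.9, 0, 0.36], [0.06, 1, 0, 0.48], [0.06, 1, 0, 0.49], [0.06, 1, 0, 0.49]]]}}

```text
clock: 3.42
tool_pos: [0.4204, -0.0593, 0.3266]
orientation: [180.0, -0.0, -73.9]
force: [0.0, 0.8, 0.5]
opening: 0.0262
gripper_force: 0.0
```

```bash
python3 - <<'E'
from h import *
ims=[ctrl.snapshot(n)[:,:,::-1] for n in('side','top')]
o=ctrl.get_obs();print(o['clock'],o['tool_pos'],o['orientation'],o['opening'],o['force'],o['joint_pos'])
tp=np.array(o['tool_pos']);print(proj('side',tp),proj('top',tp))
cv2.imwrite('pics/g1.png',np.hstack([cv2.resize(ims[0][60:310,150:450],None,fx=1.6,fy=1.6),cv2.resize(ims[1][130:380,130:330],None,fx=1.6,fy=1.6)]))
E
```

```text
3.525 [ 0.42037444 -0.05953034  0.32648155] [ 1.79982863e+02 -6.28293319e-03 -7.38775403e+01] 0.02638206304741912 [ 0.14509932 -0.99638108 -0.33376159] [ 1.88014390e+01 -7.22769727e+00 -1.85623386e+01  5.58363091e-03
 -7.86827712e+01 -2.68007677e+00]
[[114.85631054 300.19786175]] [[238.15276792 284.86599468]]
```

View pics/g1.png

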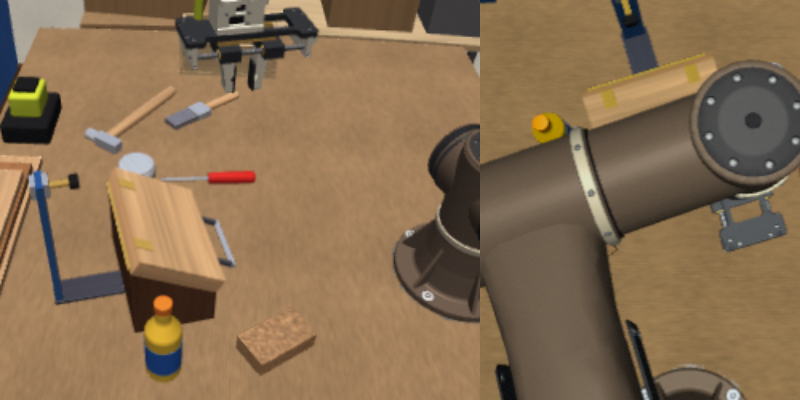

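The gripper's body is long along the closing direction (crop columns 178–318), so a square grip on the bar would hit the lid. I need a closer look at the finger shape.

```bash
python3 - <<'E'
from h import *
im=ctrl.snapshot('side')[:,:,::-1]
cv2.imwrite('pics/f1.png',cv2.resize(im[55:125,250:360],None,fx=7,fy=7,interpolation=cv2.INTER_CUBIC))
o=ctrl.get_obs();tp=np.array(o['tool_pos'])
# scale: project offsets along tool y (~case x) and z
yv=Ro.from_euler('xyz',o['orientation'],degrees=True).as_matrix()[:,1]
for d in (-.065,-.013,0,.013,.034,.065): print(d,((proj('side',tp+d*yv)-[55,250])*7).round(),((proj('side',tp+d*yv+[0,0,.0658])-[55,250])*7).round())
p=np.load('pose.npy')
for t,z in(('glue',.0),('tin',.1)):pass
E
```

```text
-0.065 [[440. 172.]] [[273. 178.]]
-0.013 [[423. 316.]] [[257. 329.]]
0 [[419. 351.]] [[254. 366.]]
0.013 [[415. 387.]] [[250. 403.]]
0.034 [[409. 444.]] [[244. 462.]]
0.065 [[399. 526.]] [[235. 548.]]
```

View pics/f1.png

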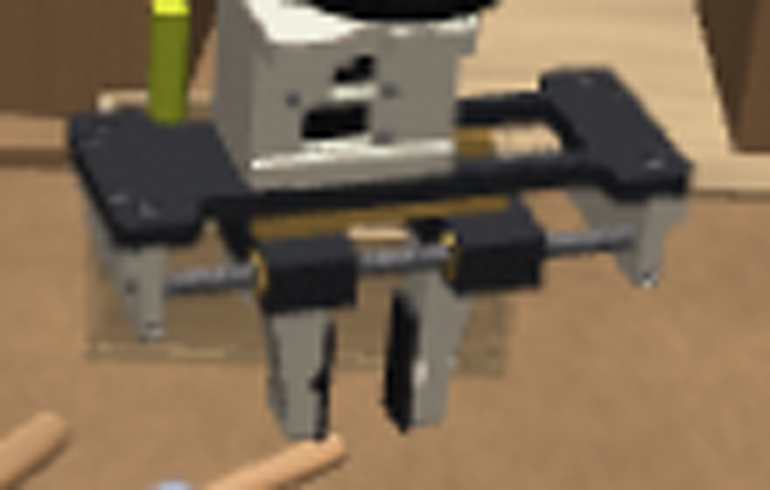

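The fingers taper from about 21 mm to 16 mm at the tip. The plan has three stages:

1. Turn the gripper 90° and grip one handle arm, where the body clears the lid.
2. Raise the lid level.
3. Swing the clamped grip round the handle's corner onto the bar.

I'll move above the -y arm now.

Emit:
{"api": "send_rows", "payload": {"increments": [[[0.04, 0.03, -0.1, 0.11], [0.08, 0.06, -0.2, 0.22], [0.12, 0.09, -0.3, 0.33], [0.16, 0.12, -0.4, 0.44], [0.2, 0.14, -0.5, 0.55], [0.2, 0.14, -0.6, 0.66], [0.2, 0.14, -0.7, 0.77], [0.2, 0.14, -0.8, 0.88], [0.2, 0.14, -0.9, 0.99], [0.2, 0.14, -0.95, 1], [0.2, 0.14, -0.95, 1]]], "jaw": 0.4}}

```text
clock: 4.95
tool_pos: [0.4602, -0.031, 0.1361]
orientation: [180.0, 0.1, 12.1]
force: [0.6, 1.1, 0.7]
opening: 0.0354
gripper_force: 0.0
```

Emit:
{"api": "send_rows", "payload": {"increments": [[[0, 0, 0, 0.05], [0, 0, 0, 0.05], [0, 0, 0, 0.05]]]}}

```text
clock: 5.32
tool_pos: [0.4608, -0.0304, 0.1371]
orientation: [180.0, -0.1, 16.5]
force: [1.2, 0.1, 0.9]
opening: 0.0352
gripper_force: 0.0
```

```bash
python3 - <<'E'
from h import *
o=ctrl.get_obs();print(o['clock'],o['tool_pos'],o['orientation'],o['opening'],o['force'],o['joint_pos'])
p=np.load('pose.npy');d=np.array(o['tool_pos'])[:2]-p[:2];c,s=np.cos(p[2]),np.sin(p[2]);print('case xy',d@[c,s],d@[-s,c])
im=ctrl.snapshot('side')[:,:,::-1]; print(ctrl.spot_point('lid_bar','side')[:1])
cv2.imwrite('pics/f2.png',cv2.resize(im[120:240,210:350],None,fx=5,fy=5,interpolation=cv2.INTER_CUBIC))
E
```

```text
5.325 [ 0.46077832 -0.03043987  0.1371029 ] [ 1.79999675e+02 -5.55735897e-02  1.64642449e+01] 0.03522532755372928 [1.21760778 0.08749213 0.93677097] [ 2.07656334e+01  5.00261243e+00 -3.26155425e+01  5.67552058e-03
 -5.23264525e+01  8.56951449e+01]
case xy -0.09467651892324691 -0.048974367702797346
[{'pixel': [211.3, 290.2], 'conf': 0.73}]
```

View pics/f2.png

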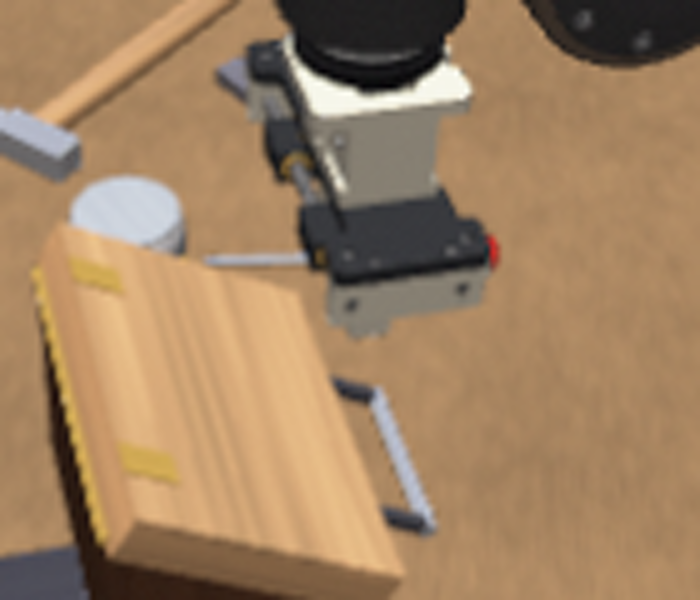

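The hover is over the near-right handle arm (crop about (355, 388)), with the gripper end plate above it and no contact. Descending.

Emit:
{"api": "send_rows", "payload": {"increments": [[[0, 0, -0.06, 0], [0, 0, -0.12, 0], [0, 0, -0.18, 0], [0, 0, -0.24, 0], [0, 0, -0.3, 0], [0, 0, -0.3, 0]]]}}

```text
clock: 6.18
tool_pos: [0.4597, -0.0307, 0.0754]
orientation: [180.0, 0.1, 16.6]
force: [0.5, 0.7, 0.3]
opening: 0.035
gripper_force: 0.0
```

Emit:
{"api": "send_rows", "payload": {"increments": [[[0, 0, -0.04, 0], [0, 0, -0.08, 0], [0, 0, -0.115, 0], [0, 0, -0.115, 0]]]}}

```text
clock: 6.68
tool_pos: [0.46, -0.0306, 0.053]
orientation: [180.0, 0.1, 16.6]
force: [0.3, -0.7, 0.1]
opening: 0.035
gripper_force: 0.0
```

No contact on the way down, so I'll close on the arm.

Emit:
{"api": "send_rows", "payload": {"increments": [[[0, 0, 0, 0], [0, 0, 0, 0], [0, 0, 0, 0], [0, 0, 0, 0], [0, 0, 0, 0], [0, 0, 0, 0]]], "jaw": 0}}

```text
clock: 7.42
tool_pos: [0.4608, -0.0312, 0.0538]
orientation: [179.9, -0.0, 16.6]
force: [3.1, -7.2, -1.6]
opening: 0.0074
gripper_force: 30.0
```

```bash
python3 - <<'E'
from h import *
o=ctrl.get_obs();print(o['clock'],o['tool_pos'],o['orientation'],o['opening'],o['force'],o['moment'],o['gripper_force'])
p=np.load('pose.npy');d=np.array(o['tool_pos'])[:2]-p[:2];c,s=np.cos(p[2]),np.sin(p[2]);print('case xy',d@[c,s],d@[-s,c])
# grip point polar about hinge, arc offsets in send units
x0=-95.0;s0=(67.5-x0-7)/.866
f=lambda t:np.array([67.5+s0*np.cos(np.radians(210)-t)+14*np.sin(np.radians(210)-t),146+s0*np.sin(np.radians(210)-t)-14*np.cos(np.radians(210)-t)])
for t in np.arange(0.0,.5237,.5236/8):
    a=(f(t)-f(0))/200; print(round(t,3),np.round([a[0]*c,a[0]*s,a[1]],3))
E
```

```text
7.425 [ 0.46080457 -0.031158    0.05379125] [ 1.79941290e+02 -1.23017440e-02  1.66480661e+01] 0.007430760577388236 [ 3.12796932 -7.15006227 -1.61821151] [-2.49447635 -0.90035808  0.04478325] 30.00038981437683
case xy -0.09485368870928536 -0.04967079767754578
0.0 [0. 0. 0.]
0.065 [-0.023 -0.007  0.054]
0.131 [-0.042 -0.012  0.109]
0.196 [-0.058 -0.017  0.166]
0.262 [-0.07  -0.021  0.224]
0.327 [-0.078 -0.023  0.282]
0.393 [-0.083 -0.024  0.34 ]
0.458 [-0.084 -0.025  0.399]
0.524 [-0.082 -0.024  0.458]
```

The arm is gripped (7.4 mm thick, 30 N). Raising the lid along its arc.

Emit:
{"api": "send_rows", "payload": {"increments": [[[-0.012, -0.004, 0.027, 0], [-0.023, -0.007, 0.054, 0], [-0.033, -0.01, 0.082, 0], [-0.042, -0.012, 0.109, 0], [-0.05, -0.015, 0.138, 0], [-0.058, -0.017, 0.166, 0], [-0.064, -0.019, 0.195, 0], [-0.07, -0.021, 0.224, 0], [-0.07, -0.021, 0.224, 0]]]}}

```text
clock: 8.55
tool_pos: [0.4468, -0.0354, 0.0988]
orientation: [179.9, -0.0, 16.6]
force: [4.4, -5.8, -3.8]
opening: 0.0077
gripper_force: 30.0
```

```bash
python3 - <<'E'
from h import *
o=ctrl.get_obs();print(o['clock'],o['tool_pos'],o['orientation'],o['opening'],o['force'],o['moment'],o['gripper_force'])
p=np.load('pose.npy');d=np.array(o['tool_pos'])[:2]-p[:2];c,s=np.cos(p[2]),np.sin(p[2]);print('case xy',d@[c,s],d@[-s,c]); print('force case',np.array(o['force'])[:2]@[c,s])
E
```

```text
8.55 [ 0.44684461 -0.03537008  0.09880653] [ 1.79933055e+02 -3.71630527e-02  1.66443285e+01] 0.007674978603281887 [ 4.43868335 -5.82315193 -3.80060063] [-2.50266638 -1.18874198  0.02062626] 29.99909520149231
case xy -0.10943486020349516 -0.049778578698585735
force case 2.6179822576014544
```

Emit:
{"api": "send_rows", "payload": {"increments": [[[-0.004, -0.001, 0.029, 0], [-0.008, -0.002, 0.058, 0], [-0.011, -0.003, 0.087, 0], [-0.013, -0.003, 0.116, 0], [-0.014, -0.004, 0.146, 0], [-0.014, -0.004, 0.175, 0], [-0.013, -0.004, 0.205, 0], [-0.012, -0.003, 0.234, 0], [-0.012, -0.003, 0.234, 0]]]}}

```text
clock: 9.68
tool_pos: [0.4443, -0.0361, 0.1455]
orientation: [179.9, -0.0, 16.6]
force: [4.7, -7.0, -3.2]
opening: 0.0076
gripper_force: 30.0
```

```bash
python3 - <<'E'
from h import *
o=ctrl.get_obs();print(o['clock'],o['tool_pos'],o['orientation'],o['opening'],o['force'],o['moment'],o['gripper_force'])
p=np.load('pose.npy');d=np.array(o['tool_pos'])[:2]-p[:2];c,s=np.cos(p[2]),np.sin(p[2]);print('case xy',d@[c,s],d@[-s,c]); print('force case',np.array(o['force'])[:2]@[c,s])
im=ctrl.snapshot('side')[:,:,::-1]; print(ctrl.spot_point('lid_bar','side')[:1],proj('side',c2w(p,[-133.5,0,160])))
cv2.imwrite('pics/f3.png',cv2.resize(im[120:240,190:330],None,fx=5,fy=5,interpolation=cv2.INTER_CUBIC))
E
```

```text
9.675 [ 0.44425466 -0.03613852  0.14546463] [ 1.79918008e+02 -5.83133586e-03  1.66386777e+01] 0.0076363646174380856 [ 4.71296829 -6.9534645  -3.17580188] [-2.62402376 -1.16525697  0.01483947] 29.99948501586914
case xy -0.11213638923085811 -0.04978608958637185
force case 2.562654516759583
[{'pixel': [185.4, 305.0], 'conf': 0.62}] [[183.05985009 299.83532325]]
```

View pics/f3.png

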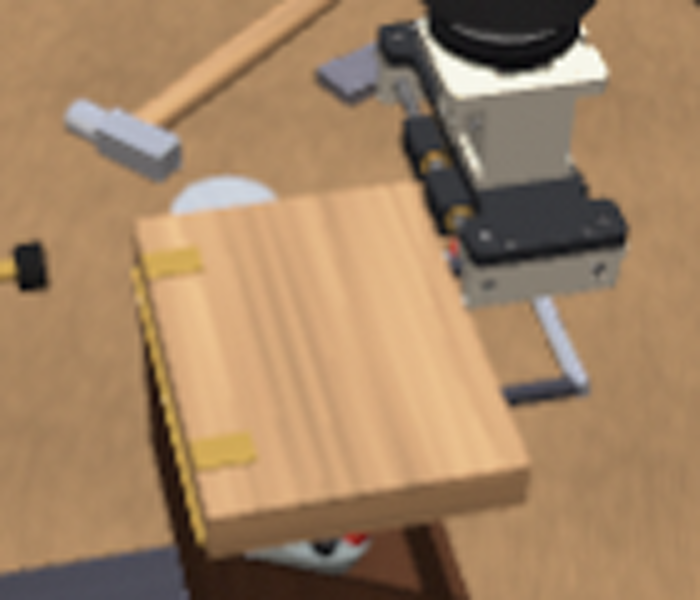

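The lid is level, with the gripper on the -y arm and the bar's free end at crop (582, 385). Now I'll plan the clamped turn round the corner.

```bash
cat > tr.py <<'E'
from h import *
p=np.load('pose.npy');c_,s_=np.cos(p[2]),np.sin(p[2])
for xb in(-137,-135,-133.5,-132): print(xb,proj('side',c2w(p,[[xb,46,160],[xb,51,160]])).round(1).tolist())
g=lambda a,b:np.arange(a,b+.01,.25)
A=np.array(np.meshgrid(g(-5,45),[-53.7,-46.1])).reshape(2,-1).T
B=np.array(np.meshgrid([-5,5],g(-53.7,46))).reshape(2,-1).T
L=np.vstack([A,B,[[x,-53.7] for x in g(-5,5)]]); L=L[~((L[:,0]==5)&(L[:,1]<-46.1))]; L=L[~((L[:,1]==-46.1)&(L[:,0]<5))]
h=10.5; out=[]
for psi in np.arange(90,-.1,-5):
    s,c=np.sin(np.radians(psi)),np.cos(np.radians(psi));u=np.array([c,s]);v=np.array([-s,c])
    M=np.array([5+h*s,-46.1+h*c])
    st=L[np.abs((L-M)@v)<=9.5]; w=M@u+max(-(st@u)); C=M-u*w/2; out.append([psi,w,*C])
    rel=C-np.array([21.4,-49.8]); W=np.array([c_*rel[0]-s_*rel[1],s_*rel[0]+c_*rel[1]])/200
    print(psi,round(w,1),C.round(1),'units',W.round(3),'inner x max',round(C[0]+(w/2+20)*c+9.5*s,1))
E
python3 tr.py
```

```text
-137 [[194.9, 306.5], [196.2, 307.1]]
-135 [[195.0, 305.8], [196.3, 306.4]]
-133.5 [[195.1, 305.2], [196.4, 305.8]]
-132 [[195.2, 304.6], [196.5, 305.2]]
90.0 7.6 [ 15.5 -49.9] units [-0.028 -0.009] inner x max 25.0
85.0 9.4 [ 15.1 -49.9] units [-0.03  -0.009] inner x max 26.7
80.0 11.2 [ 14.4 -49.8] units [-0.034 -0.01 ] inner x max 28.2
75.0 13.2 [ 13.4 -49.7] units [-0.038 -0.011] inner x max 29.5
70.0 15.3 [ 12.2 -49.7] units [-0.044 -0.013] inner x max 30.6
65.0 17.7 [ 10.8 -49.7] units [-0.051 -0.014] inner x max 31.6
60.0 20.3 [  9.  -49.6] units [-0.06  -0.017] inner x max 32.3
55.0 21.8 [  7.3 -49. ] units [-0.069 -0.016] inner x max 32.9
50.0 22.6 [  5.8 -48. ] units [-0.077 -0.013] inner x max 33.2
45.0 22.9 [  4.3 -46.8] units [-0.086 -0.01 ] inner x max 33.3
40.0 22.9 [  3.  -45.4] units [-0.095 -0.005] inner x max 33.2
35.0 22.4 [  1.8 -43.9] units [-0.102  0.001] inner x max 32.9
30.0 21.6 [  0.9 -42.4] units [-0.109  0.007] inner x max 32.3
25.0 20.3 [  0.2 -40.9] units [-0.114  0.013] inner x max 31.6
20.0 17.9 [  0.2 -39.3] units [-0.117  0.021] inner x max 30.6
15.0 15.7 [  0.1 -38. ] units [-0.119  0.027] inner x max 29.5
10.0 13.7 [  0.1 -36.9] units [-0.12   0.032] inner x max 28.2
5.0 11.8 [  0.1 -36.2] units [-0.122  0.035] inner x max 26.7
0.0 10.0 [  0.  -35.6] units [-0.123  0.038] inner x max 25.0
```

Emit:
{"api": "send_rows", "payload": {"increments": [[[-0.01, -0.003, 0, 0], [-0.02, -0.006, 0, 0], [-0.028, -0.009, 0, 0], [-0.03, -0.009, 0, -0.058], [-0.034, -0.01, 0, -0.116], [-0.038, -0.011, 0, -0.175], [-0.044, -0.013, 0, -0.233], [-0.044, -0.013, 0, -0.233]]]}}

```text
clock: 10.78
tool_pos: [0.4433, -0.0363, 0.1483]
orientation: [-179.9, -0.9, -3.2]
force: [21.3, -2.3, -5.0]
opening: 0.0112
gripper_force: 41.4
```

```bash
cat > st.py <<'E'
from h import *
o=ctrl.get_obs();p=np.load('pose.npy');d=np.array(o['tool_pos'])[:2]-p[:2];c,s=np.cos(p[2]),np.sin(p[2]);f=np.array(o['force'])
print(round(o['clock'],2),o['tool_pos'].round(4),'yaw',o['orientation'].round(1),'open',round(o['opening']*1000,1),'gf',o['gripper_force'],'Fcase',(f[:2]@[c,s]).round(1),(f[:2]@[-s,c]).round(1),f[2].round(1),'M',np.round(o['moment'],2),'case xy',(1000*d@[c,s]).round(1),(1000*d@[-s,c]).round(1))
E
python3 st.py
```

```text
10.78 [ 0.4433 -0.0363  0.1483] yaw [-179.9   -0.9   -3.2] open 11.2 gf 41.41726456582546 Fcase 19.8 -8.2 -5.0 M [-1.24 -7.45  1.  ] case xy -113.1 -49.7
```

The pads stick on the arm instead of sliding (20 N of pull), so I'll relax that. Raising the lid shortens the arm in plan, so I can turn the gripper as the lid goes up and let the bar come in between the fingers with no sliding.

Emit:
{"api": "send_rows", "payload": {"increments": [[[0.01, 0.003, 0, 0], [0.02, 0.006, 0, 0], [0.03, 0.009, 0, 0], [0.044, 0.013, 0, 0], [0.044, 0.013, 0, 0]]]}}

```text
clock: 11.4
tool_pos: [0.4433, -0.0364, 0.1448]
orientation: [179.9, 0.1, -3.3]
force: [-0.6, -5.9, -2.3]
opening: 0.0115
gripper_force: 41.4
```

```bash
python3 st.py; python3 - <<'E'
import numpy as np
p=np.load('pose.npy');c,s=np.cos(p[2]),np.sin(p[2])
def f(t,s0=179.4):
    a=np.radians(210)-t;return np.array([67.5+s0*np.cos(a)+14*np.sin(a),146+s0*np.sin(a)-14*np.cos(a)])
for ph in range(0,92,5):
    a=(f(np.radians(ph+30))-f(np.radians(30)))/200; print(ph,np.round([a[0]*c,a[0]*s,a[1]],3))
E
```

```text
11.4 [ 0.4433 -0.0364  0.1448] yaw [ 1.799e+02  1.000e-01 -3.300e+00] open 11.5 gf 41.39351584017277 Fcase -2.2 -5.5 -2.3 M [-2.35 -0.09  0.96] case xy -113.1 -49.7
0 [0. 0. 0.]
5 [0.009 0.003 0.078]
10 [0.025 0.007 0.155]
15 [0.047 0.014 0.23 ]
20 [0.075 0.022 0.303]
25 [0.109 0.032 0.373]
30 [0.149 0.044 0.439]
35 [0.194 0.057 0.502]
40 [0.245 0.072 0.56 ]
45 [0.3   0.088 0.614]
50 [0.359 0.105 0.662]
55 [0.422 0.124 0.705]
60 [0.488 0.143 0.742]
65 [0.558 0.164 0.773]
70 [0.629 0.185 0.797]
75 [0.703 0.206 0.815]
80 [0.777 0.228 0.826]
85 [0.853 0.25  0.83 ]
90 [0.928 0.272 0.827]
```

Emit:
{"api": "send_rows", "payload": {"increments": [[[0.003, 0.001, 0.039, 0], [0.009, 0.003, 0.078, 0], [0.016, 0.005, 0.116, 0], [0.025, 0.007, 0.155, 0], [0.035, 0.01, 0.193, 0], [0.047, 0.014, 0.23, 0], [0.06, 0.018, 0.267, 0], [0.075, 0.022, 0.303, 0], [0.091, 0.027, 0.338, 0], [0.109, 0.032, 0.373, 0], [0.109, 0.032, 0.373, 0]]]}}

```text
clock: 12.78
tool_pos: [0.4644, -0.0301, 0.2191]
orientation: [179.9, 0.2, -3.4]
force: [-0.7, -6.0, -4.8]
opening: 0.0121
gripper_force: 33.2
```

```bash
python3 st.py
```

```text
12.78 [ 0.4644 -0.0301  0.2191] yaw [179.9   0.2  -3.4] open 12.1 gf 33.19836761802435 Fcase -2.3 -5.6 -4.8 M [-2.41  0.74  0.66] case xy -91.1 -49.6
```

Emit:
{"api": "send_rows", "payload": {"increments": [[[0.02, 0.006, 0.033, 0], [0.04, 0.012, 0.066, 0], [0.062, 0.018, 0.098, 0], [0.085, 0.025, 0.129, 0], [0.11, 0.032, 0.159, 0], [0.136, 0.04, 0.187, 0], [0.163, 0.048, 0.215, 0], [0.191, 0.056, 0.241, 0], [0.22, 0.064, 0.266, 0], [0.25, 0.073, 0.289, 0], [0.25, 0.073, 0.289, 0]]]}}

```text
clock: 14.15
tool_pos: [0.5133, -0.0158, 0.2772]
orientation: [179.8, 0.3, -3.4]
force: [-7.2, -5.4, 3.9]
opening: 0.0118
gripper_force: 35.7
```

```bash
python3 st.py; python3 - <<'E'
from h import *
im=ctrl.snapshot('side')[:,:,::-1]
cv2.imwrite('pics/f4.png',cv2.resize(im[60:240,170:360],None,fx=3.3,fy=3.3,interpolation=cv2.INTER_CUBIC))
E
```

```text
14.15 [ 0.5133 -0.0158  0.2772] yaw [179.8   0.3  -3.4] open 11.8 gf 35.710731195285916 Fcase -8.5 -3.2 3.9 M [-1.86  3.74  0.81] case xy -40.1 -49.7
```

View pics/f4.png

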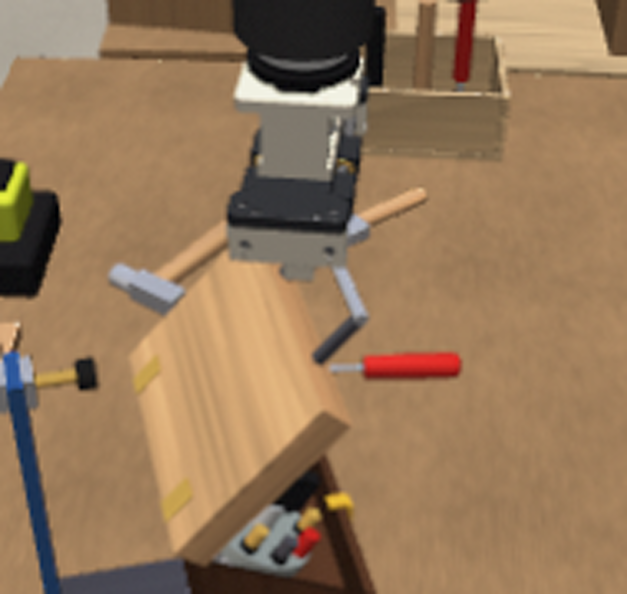

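The lid stands about 50° above horizontal and is still held at the arm. The x force suggests slight radial strain, so I'll relieve it and start turning as the lid rises.

Emit:
{"api": "send_rows", "payload": {"increments": [[[-0.008, -0.002, 0.012, 0], [0.022, 0.006, 0.034, 0], [0.055, 0.017, 0.055, -0.047], [0.088, 0.026, 0.074, -0.093], [0.122, 0.036, 0.093, -0.14], [0.157, 0.046, 0.109, -0.186], [0.193, 0.057, 0.124, -0.233], [0.193, 0.057, 0.124, -0.233]]]}}

```text
clock: 15.2
tool_pos: [0.5553, -0.0071, 0.3029]
orientation: [179.6, -0.2, -23.5]
force: [6.5, -20.3, -2.5]
opening: 0.0116
gripper_force: 34.1
```

```bash
python3 st.py
```

```text
15.2 [ 0.5553 -0.0071  0.3029] yaw [179.6  -0.2 -23.5] open 11.6 gf 34.12450980395079 Fcase 0.5 -21.3 -2.5 M [-7.1  -1.86  0.51] case xy 2.6 -53.2
```

```bash
python3 - <<'E'
from h import *
p=np.load('pose.npy')
for n in('side','top'):
    ctrl.snapshot(n); print(n,[(np.round(d['pixel'],1).tolist(),round(d['conf'],2)) for d in ctrl.spot_point('lid_bar',n)[:2]])
    for th in (88,92,95,98,102):
        a=np.radians(210-th); q=c2w(p,[67.5+201*np.cos(a)+14*np.sin(a),0,146+201*np.sin(a)-14*np.cos(a)]); print(th,proj(n,q).round(1),q.round(3))
im=ctrl.snapshot('side')[:,:,::-1]
cv2.imwrite('pics/f5.png',cv2.resize(im[50:190,180:340],None,fx=4.5,fy=4.5,interpolation=cv2.INTER_CUBIC))
E
```

```text
side [([137.5, 257.7], 0.73)]
88 [[137.  260.8]] [[0.512 0.036 0.324]]
92 [[135.5 255.4]] [[0.524 0.039 0.33 ]]
95 [[134.5 251.2]] [[0.533 0.042 0.334]]
98 [[133.8 246.9]] [[0.543 0.045 0.338]]
102 [[133.2 240.9]] [[0.556 0.048 0.341]]
top [([191.3, 239.6], 0.81)]
88 [[197.1 240.8]] [[0.512 0.036 0.324]]
92 [[191.2 239. ]] [[0.524 0.039 0.33 ]]
95 [[186.7 237.7]] [[0.533 0.042 0.334]]
98 [[182.1 236.3]] [[0.543 0.045 0.338]]
102 [[175.9 234.4]] [[0.556 0.048 0.341]]
```

View pics/f5.png

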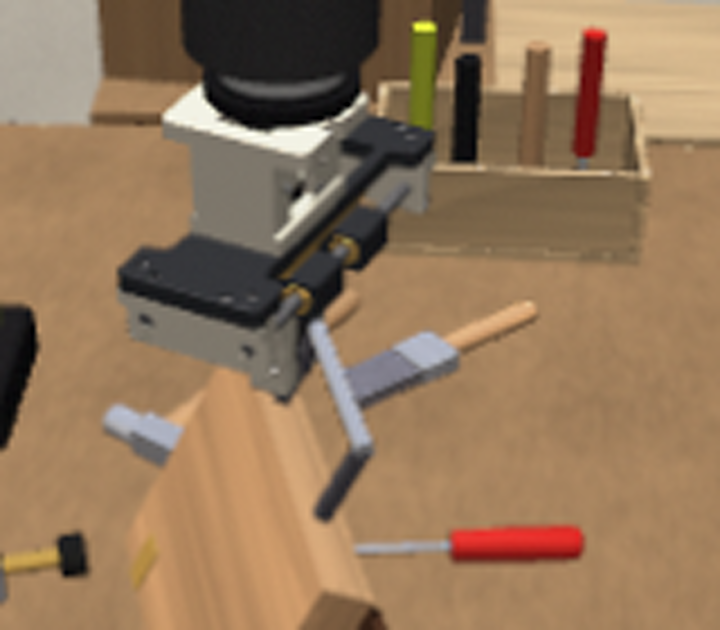

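The gripper is partly turned and the bar's free end is at crop (362, 450), i.e. pixel (150, 260.4). I'll use it to check the lid angle.

```bash
python3 - <<'E'
from h import *
p=np.load('pose.npy')
for th in (86,89,92,95,98):
    a=np.radians(210-th); f=lambda s,y:[67.5+s*np.cos(a)+14*np.sin(a),y,146+s*np.sin(a)-14*np.cos(a)]
    print(th,'bar end',proj('side',c2w(p,f(201,50))).round(1),'arm root',proj('side',c2w(p,f(156,50))).round(1),'bar case',np.round(f(201,0),1))
m=ctrl.trace('lid','side')
print([ (d['conf'],d['bbox']) for d in m[:2]])
E
```

```text
86 bar end [[151.  268.7]] arm root [[165.5 257.4]] bar case [-33.3   0.  320.5]
89 bar end [[149.7 264.6]] arm root [[164.7 254.3]] bar case [-24.    0.  325.5]
92 bar end [[148.6 260.4]] arm root [[164. 251.]] bar case [-14.5   0.  330. ]
95 bar end [[147.7 256.1]] arm root [[163.4 247.7]] bar case [ -4.8   0.  334.1]
98 bar end [[147.1 251.6]] arm root [[163.  244.2]] bar case [  5.2   0.  337.6]
[(0.75, [206.9, 123.0, 256.6, 226.9])]
```

The lid has lagged a few degrees through slip: it is at about 91.5°, with the arm held near the fingertips. I'll stop turning and carry it up past balance at this yaw, since turning under load costs grip.

```bash
python3 - <<'E'
from h import *
p=np.load('pose.npy');c,s=np.cos(p[2]),np.sin(p[2])
def bar(ph):
    a=np.radians(180-ph);return np.array([67.5+201*np.cos(a)+14*np.sin(a),146+201*np.sin(a)-14*np.cos(a)])
def tcp(ph,al=32.1,pe=3.8):
    r=np.radians(ph);d=np.array([np.cos(r),-np.sin(r)]);n=np.array([np.sin(r),np.cos(r)]);return bar(ph)+al*d+pe*n
print(bar(61.5),tcp(61.5))
for ph in np.arange(61.5,92,2):
    a=(tcp(ph)-tcp(61.5))/200;print(ph,np.round([a[0]*c,a[0]*s,a[1]],3),'bar-tcp',(bar(ph)-tcp(ph)).round(1))
E
```

```text
[-16.10547123 329.32246229] [  2.55083    302.92563626]
61.5 [0. 0. 0.] bar-tcp [-18.7  26.4]
63.5 [0.026 0.008 0.011] bar-tcp [-17.7  27. ]
65.5 [0.053 0.016 0.021] bar-tcp [-16.8  27.6]
67.5 [0.08  0.024 0.03 ] bar-tcp [-15.8  28.2]
69.5 [0.108 0.032 0.038] bar-tcp [-14.8  28.7]
71.5 [0.135 0.04  0.044] bar-tcp [-13.8  29.2]
73.5 [0.163 0.048 0.05 ] bar-tcp [-12.8  29.7]
75.5 [0.191 0.056 0.055] bar-tcp [-11.7  30.1]
77.5 [0.22  0.064 0.059] bar-tcp [-10.7  30.5]
79.5 [0.248 0.073 0.062] bar-tcp [-9.6 30.9]
81.5 [0.276 0.081 0.064] bar-tcp [-8.5 31.2]
83.5 [0.305 0.089 0.065] bar-tcp [-7.4 31.5]
85.5 [0.333 0.098 0.064] bar-tcp [-6.3 31.7]
87.5 [0.362 0.106 0.063] bar-tcp [-5.2 31.9]
89.5 [0.39  0.115 0.061] bar-tcp [-4.1 32.1]
91.5 [0.418 0.123 0.057] bar-tcp [-3.  32.2]
```

Emit:
{"api": "send_rows", "payload": {"increments": [[[0.013, 0.004, 0.006, 0], [0.026, 0.008, 0.011, 0], [0.053, 0.016, 0.021, 0], [0.08, 0.024, 0.03, 0], [0.108, 0.032, 0.038, 0], [0.135, 0.04, 0.044, 0], [0.163, 0.048, 0.05, 0], [0.163, 0.048, 0.05, 0]]]}}

```text
clock: 16.5
tool_pos: [0.5881, 0.0014, 0.3136]
orientation: [179.6, -0.3, -23.5]
force: [5.7, -23.5, 0.5]
opening: 0.0086
gripper_force: 33.9
```

```bash
python3 st.py; cat > lid.py <<'E'
from h import *
p=np.load('pose.npy')
def bp(th,y):
    a=np.radians(210-th); return c2w(p,[67.5+201*np.cos(a)+14*np.sin(a),y,146+201*np.sin(a)-14*np.cos(a)])
for n in('side','top'):
    im=ctrl.snapshot(n)
    r=ctrl.spot_point('lid_bar',n)[:1]
    T=np.arange(20,145,.5);P=np.vstack([proj(n,bp(t,0)) for t in T])
    for d in r:
        e=np.hypot(*(P-d['pixel']).T);i=e.argmin();print(n,np.round(d['pixel'],1),round(d['conf'],2),'lid deg',T[i],'err',e[i].round(1))
E
python3 lid.py
```

```text
16.5 [0.5881 0.0014 0.3136] yaw [179.6  -0.3 -23.5] open 8.6 gf 33.943859906939906 Fcase -1.1 -24.2 0.5 M [-8.25 -1.9   0.38] case xy 36.4 -54.3
side [132.9 242.7] 0.58 lid deg 101.0 err 0.5
top [177.4 235.8] 0.85 lid deg 101.0 err 0.9
```

The lid is at 101° and the arm is now pinched near the tips' front corner. Gravity load is almost nil near balance, so I'll turn the pads back parallel to the arm, pivoting about the contact, to get a proper hold.

Emit:
{"api": "send_rows", "payload": {"increments": [[[-0.002, -0.001, 0, 0.05], [-0.004, -0.001, 0, 0.1], [-0.006, -0.002, 0, 0.15], [-0.008, -0.002, 0, 0.2], [-0.01, -0.003, 0, 0.25], [-0.012, -0.004, 0, 0.3], [-0.014, -0.004, 0, 0.35], [-0.016, -0.005, 0, 0.4], [-0.017, -0.005, 0, 0.43], [-0.017, -0.005, 0, 0.43]]]}}

```text
clock: 17.95
tool_pos: [0.5836, 0.0052, 0.3119]
orientation: [180.0, 0.0, 13.5]
force: [1.7, -4.1, -4.5]
opening: 0.0066
gripper_force: 29.3
```

```bash
python3 st.py; python3 lid.py;python3 lid.py
```

```text
17.95 [0.5836 0.0052 0.3119] yaw [180.    0.   13.5] open 6.6 gf 29.311425341293216 Fcase 0.4 -4.4 -4.5 M [-1.67 -0.73 -0.15] case xy 33.2 -49.4
side [135.8 244.9] 0.81 lid deg 99.0 err 2.2
top [177.1 235.7] 0.61 lid deg 101.0 err 0.9
side [133.8 245.5] 0.69 lid deg 99.0 err 0.2
top [177.9 235.5] 0.67 lid deg 100.5 err 0.5
```

The lid held at about 100°. As a backup hold I'll slide down along the arm until the fingertips press lightly on the lid's end face.

Emit:
{"api": "send_rows", "payload": {"increments": [[[0.003, 0.001, -0.01, 0], [0.007, 0.002, -0.02, 0], [0.01, 0.003, -0.03, 0], [0.014, 0.004, -0.04, 0], [0.017, 0.005, -0.05, 0], [0.017, 0.005, -0.05, 0]]]}}

```text
clock: 19.1
tool_pos: [0.5897, 0.0068, 0.3117]
orientation: [179.8, -0.8, 13.6]
force: [-10.3, 3.2, 39.6]
opening: 0.0059
gripper_force: 30.1
```

```bash
python3 st.py; python3 lid.py;python3 lid.py
```

```text
19.1 [0.5897 0.0068 0.3117] yaw [179.8  -0.8  13.6] open 5.9 gf 30.068997675552964 Fcase -9.0 6.0 39.6 M [ 0.99  4.15 -0.03] case xy 39.5 -49.6
side [134.9 241.6] 0.76 lid deg 101.5 err 1.7
top [173.8 235.1] 0.94 lid deg 103.0 err 1.3
side [130.9 241.6] 0.64 lid deg 101.5 err 2.3
top [175.4 235.1] 0.77 lid deg 102.0 err 0.8
```

The tips already bear on the lid, at 40 N radially. I'll ease off while carrying the lid on past balance.

Emit:
{"api": "send_rows", "payload": {"increments": [[[0, 0, 0.012, 0], [0.002, 0.001, 0.022, 0], [0.022, 0.006, 0.026, 0], [0.044, 0.013, 0.03, 0], [0.066, 0.019, 0.033, 0], [0.088, 0.026, 0.036, 0], [0.108, 0.032, 0.039, 0], [0.108, 0.032, 0.039, 0]]]}}

```text
clock: 20.5
tool_pos: [0.6109, 0.0132, 0.3156]
orientation: [179.9, -0.5, 13.6]
force: [-2.4, -0.3, 20.4]
opening: 0.0059
gripper_force: 30.1
```

```bash
python3 st.py; python3 lid.py;python3 lid.py
```

```text
20.5 [0.6109 0.0132 0.3156] yaw [179.9  -0.5  13.6] open 5.9 gf 30.083228023722768 Fcase -2.4 0.4 20.4 M [-0.09  1.43 -0.03] case xy 61.6 -49.4
side [133.7 232.5] 0.66 lid deg 107.5 err 0.8
top [163.4 232.4] 0.71 lid deg 110.0 err 1.7
side [131.  230.6] 0.58 lid deg 108.5 err 1.9
top [164.2 232.4] 0.94 lid deg 109.5 err 1.4
```

The lid is at about 109°, right at balance, with the fingers behind the bar, so they will support it once it leans back. Continuing.

Emit:
{"api": "send_rows", "payload": {"increments": [[[0.014, 0.004, 0.003, 0], [0.029, 0.008, 0.006, 0], [0.043, 0.013, 0.008, 0], [0.058, 0.017, 0.01, 0], [0.072, 0.021, 0.012, 0], [0.086, 0.025, 0.013, 0], [0.1, 0.029, 0.013, 0], [0.115, 0.034, 0.013, 0], [0.115, 0.034, 0.013, 0]]]}}

```text
clock: 22.02
tool_pos: [0.6321, 0.0199, 0.313]
orientation: [180.0, -0.0, 13.5]
force: [1.2, -3.1, 1.8]
opening: 0.0005
gripper_force: 1.7
```

```bash
python3 st.py; python3 lid.py;python3 lid.py
```

```text
22.02 [0.6321 0.0199 0.313 ] yaw [180.   -0.   13.5] open 0.5 gf 1.6917472036675463 Fcase 0.3 -3.3 1.8 M [-1.02 -0.29  0.  ] case xy 83.9 -48.9
top [156.2 228.2] 0.58 lid deg 115.0 err 0.3
side [133.6 219.6] 0.78 lid deg 116.0 err 0.4
top [155.  228.3] 0.64 lid deg 115.5 err 0.3
```

The jaws slipped off the arm as planned, and the lid (115.5°) now leans on the closed fingers behind it. I'll lower it slowly by backing the fingers away.

Emit:
{"api": "send_rows", "payload": {"increments": [[[0.01, 0.003, 0, 0], [0.02, 0.006, 0, 0], [0.035, 0.01, 0, 0], [0.05, 0.015, 0, 0], [0.068, 0.02, 0, 0], [0.086, 0.025, 0, 0], [0.105, 0.031, 0, 0], [0.124, 0.036, 0, 0], [0.142, 0.042, 0, 0], [0.16, 0.047, 0, 0], [0.175, 0.051, 0, 0], [0.182, 0.053, 0, 0]]]}}

```text
clock: 23.92
tool_pos: [0.6683, 0.0306, 0.3127]
orientation: [-180.0, 0.0, 13.5]
force: [0.2, -0.2, -1.3]
opening: 0.0001
gripper_force: 0.4
```

```bash
python3 st.py; python3 lid.py;python3 lid.py
```

```text
23.93 [0.6683 0.0306 0.3127] yaw [-180.     0.    13.5] open 0.1 gf 0.3656149968446698 Fcase 0.1 -0.3 -1.3 M [-0.04 -0.13 -0.01] case xy 121.6 -48.9
side [135.9 203.1] 0.98 lid deg 126.0 err 1.2
top [140.5 222. ] 0.67 lid deg 126.0 err 1.7
side [135.4 203.9] 0.59 lid deg 125.5 err 1.5
top [139.6 224.1] 0.78 lid deg 126.5 err 0.6
```

Emit:
{"api": "send_rows", "payload": {"increments": [[[0.012, 0.003, 0, 0], [0.026, 0.008, 0, 0], [0.04, 0.012, 0, 0], [0.054, 0.016, 0, 0], [0.068, 0.02, 0, 0], [0.082, 0.024, 0, 0], [0.096, 0.028, 0, 0], [0.11, 0.032, 0, 0], [0.124, 0.036, 0, 0], [0.138, 0.04, 0, 0], [0.152, 0.045, 0, 0], [0.166, 0.049, 0, 0]]]}}

```text
clock: 25.82
tool_pos: [0.7014, 0.0404, 0.3128]
orientation: [180.0, 0.0, 13.5]
force: [-0.2, -0.4, 0.1]
opening: 0.0002
gripper_force: 0.0
```

```bash
python3 st.py; python3 lid.py;python3 lid.py
```

```text
25.82 [0.7014 0.0404 0.3128] yaw [180.    0.   13.5] open 0.2 gf 0.0 Fcase -0.3 -0.3 0.1 M [-0.14  0.13 -0.05] case xy 156.2 -48.8
side [142.9 195.9] 0.63 lid deg 132.0 err 3.2
top [128.8 220.1] 0.93 lid deg 135.0 err 0.2
side [140.6 194.7] 0.89 lid deg 132.0 err 0.6
top [133.7 219.6] 0.59 lid deg 131.5 err 2.1
```

Emit:
{"api": "send_rows", "payload": {"increments": [[[0.014, 0.004, 0, 0], [0.028, 0.008, 0, 0], [0.042, 0.012, 0, 0], [0.056, 0.016, 0, 0], [0.07, 0.02, 0, 0], [0.085, 0.025, 0, 0], [0.1, 0.03, 0, 0], [0.115, 0.034, 0, 0]]]}}

```text
clock: 27.22
tool_pos: [0.7245, 0.0472, 0.3128]
orientation: [-180.0, -0.0, 13.5]
force: [-0.6, -0.1, 0.9]
opening: 0.0002
gripper_force: 0.0
```

```bash
python3 st.py; python3 lid.py;python3 lid.py;python3 lid.py
```

```text
27.23 [0.7245 0.0472 0.3128] yaw [-180.    -0.    13.5] open 0.2 gf 0.0 Fcase -0.7 0.1 0.9 M [-0.12  0.11 -0.02] case xy 180.2 -48.7
side [141.6 193.9] 0.7 lid deg 133.0 err 1.3
top [131.5 220.8] 0.82 lid deg 133.0 err 0.4
side [139.3 194.7] 0.7 lid deg 132.0 err 0.7
top [130.2 222.6] 0.63 lid deg 133.5 err 1.8
side [140.9 193.3] 0.7 lid deg 133.0 err 0.4
top [131.2 218.8] 0.78 lid deg 133.5 err 2.1
```

The lid rests on its stop at about 133°, with the fingers clear of it. Next I'll lift over the bar, move aside and look at the turret.

Emit:
{"api": "send_rows", "payload": {"increments": [[[0, 0, 0.2, 0], [0, 0, 0.4, 0], [0, -0.1, 0.5, 0], [-0.1, -0.4, 0.5, 0], [-0.3, -0.7, 0.5, 0], [-0.6, -1, 0.5, 0], [-0.9, -1, 0.5, 0], [-1, -1, 0.5, 0], [-1, -1, 0.5, 0], [-1, -1, 0.5, 0]]], "jaw": 0.4}}

```text
clock: 29.08
tool_pos: [0.5243, -0.1528, 0.4133]
orientation: [180.0, -0.1, 13.5]
force: [1.0, 1.3, -0.6]
opening: 0.0353
gripper_force: 0.0
```

```bash
python3 st.py; python3 - <<'E'
from h import *
p=np.load('pose.npy')
R=c2w(p,[-20,0,102])
for n in('side','top'):
    im=ctrl.snapshot(n)[:,:,::-1]; cv2.imwrite(f'pics/{n}t.png',im)
    print(n,'grip pred',proj(n,R).round(1),[(np.round(d['pixel'],1).tolist(),round(d['conf'],2)) for d in ctrl.spot_point('turret_grip',n)[:2]])
a=cv2.imread('pics/sidet.png')[140:260,210:310];b=cv2.imread('pics/topt.png')[170:260,190:300]
A=cv2.resize(a,(400,480),interpolation=cv2.INTER_CUBIC);B=cv2.resize(b,(400,327),interpolation=cv2.INTER_CUBIC)
C=np.zeros((480,800,3),np.uint8);C[:,:400]=A;C[:327,400:]=B;cv2.imwrite('pics/tt.png',C)
E
```

```text
29.07 [ 0.5243 -0.1528  0.4133] yaw [ 1.80e+02 -1.00e-01  1.35e+01] open 35.3 gf 0.0 Fcase 1.3 1.0 -0.6 M [-0.07  0.11 -0.02] case xy -68.2 -184.3
side grip pred [[205.4 257.2]] [([205.4, 256.4], 0.95)]
top grip pred [[209.4 244.3]] []
```

View pics/tt.png

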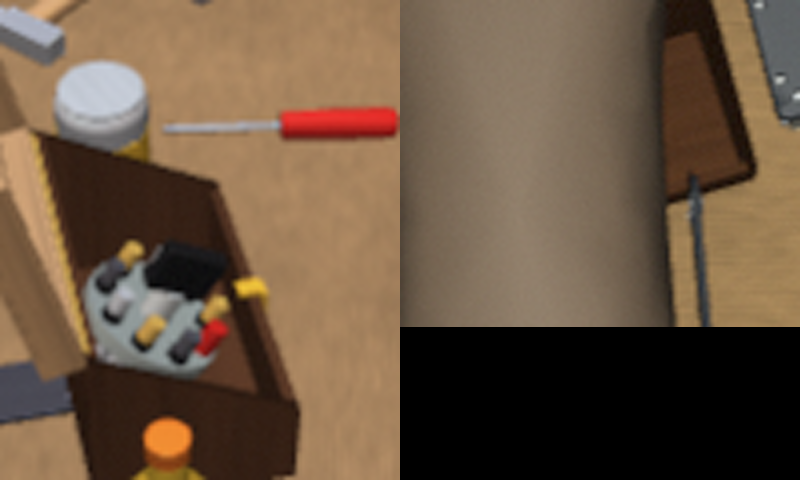

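The red bit is at crop (212, 335), on the +y side of the pointer at (250, 290), and the black knob is at (185, 270). I'll work out the turret angle and knob direction from projections.

```bash
python3 - <<'E'
from h import *
p=np.load('pose.npy');G=np.array([-20,0,102.]);n=np.array([-.5,0,.866]);u=np.array([-.866,0,-.5]);y=np.array([0,1,0.])
def cr(P): 
    q=proj('side',c2w(p,P));return np.c_[(q[:,1]-210)*4,(q[:,0]-140)*4].round().tolist()
for k in(-40,-80):
    a=np.radians(-k); print(k,cr([G-25*n+40*(np.cos(a)*u+np.sin(a)*y),G-36*n+40*(np.cos(a)*u+np.sin(a)*y)]))
print('pointer',cr([[-67.5,0,68]]))
im=cv2.imread('pics/sidet.png').astype(int)
m=(im.max(2)<40);m[:,:240]=0
ys,xs=np.nonzero(m[195:218,243:270]); print('black blob bbox crop', (xs.min()+243-210)*4,(xs.max()+243-210)*4,(ys.min()+195-140)*4,(ys.max()+195-140)*4,len(xs))
B=np.zeros((384,512),np.uint8)
mask=m[195:218,243:270]
for b in range(0,180,20):
    r=np.radians(b); e=np.cos(r)*u+np.sin(r)*y; f=np.cross(n,e)
    V=np.array([G+i*23*e+j*7*f+h*n for i in(-1,1) for j in(-1,1) for h in(-24,12)])
    q=proj('side',c2w(p,V)); z=np.zeros((384,512),np.uint8); hull=cv2.convexHull(np.round(q[:,::-1]).astype(np.int32)); cv2.fillConvexPoly(z,hull,1)
    zz=z[195:218,243:270]>0; print(b,'IoU',round((zz&mask).sum()/(zz|mask).sum(),2))
t=ctrl.trace('turret_grip','side'); print([(d['conf'],d['bbox']) for d in t[:2]])
E
```

```text
-40 [[217.0, 324.0], [209.0, 335.0]]
-80 [[192.0, 332.0], [184.0, 343.0]]
pointer [[256.0, 286.0]]
black blob bbox crop 148 228 236 296 216
0 IoU 0.77
20 IoU 0.71
40 IoU 0.66
60 IoU 0.6
80 IoU 0.57
100 IoU 0.5
120 IoU 0.36
140 IoU 0.55
160 IoU 0.76
[(0.59, [230.1, 203.8, 264.3, 233.7])]
```

```bash
python3 - <<'E'
from h import *
p=np.load('pose.npy');G=np.array([-20,0,102.]);n=np.array([-.5,0,.866]);u=np.array([-.866,0,-.5]);y=np.array([0,1,0.])
im=cv2.imread('pics/sidet.png').astype(int); m=(im.max(2)<45)
mask=m[192:222,240:272]; mask=cv2.resize(mask.astype(np.uint8),None,fx=4,fy=4,interpolation=cv2.INTER_NEAREST)>0
best=[]
for b in range(-90,90,5):
  for dx in range(-4,5,2):
   for dy in range(-4,5,2):
    r=np.radians(b); e=np.cos(r)*u+np.sin(r)*y; f=np.cross(n,e)
    V=np.array([G+i*23*e+j*7*f+h*n for i in(-1,1) for j in(-1,1) for h in(-20,12)])
    q=(proj('side',c2w(p,V))-[192,240]+.5)*4+[dy,dx]; z=np.zeros(mask.shape,np.uint8); cv2.fillConvexPoly(z,cv2.convexHull(np.round(q[:,::-1]).astype(np.int32)),1)
    best.append((round(((z>0)&mask).sum()/((z>0)|mask).sum(),3),b,dx,dy))
best.sort(reverse=True)
print(best[:8]); 
d={};[d.setdefault(b,s) for s,b,_,_ in best]; print(sorted(d.items()))
E
```

```text
[(np.float64(0.713), -5, 0, 0), (np.float64(0.71), -5, 2, 0), (np.float64(0.707), 0, 2, 2), (np.float64(0.707), 0, 0, 2), (np.float64(0.705), -10, 0, 0), (np.float64(0.704), -10, 2, 0), (np.float64(0.703), 0, 0, 0), (np.float64(0.701), 5, 2, 2)]
[(-90, np.float64(0.464)), (-85, np.float64(0.441)), (-80, np.float64(0.419)), (-75, np.float64(0.388)), (-70, np.float64(0.363)), (-65, np.float64(0.342)), (-60, np.float64(0.313)), (-55, np.float64(0.278)), (-50, np.float64(0.327)), (-45, np.float64(0.39)), (-40, np.float64(0.448)), (-35, np.float64(0.499)), (-30, np.float64(0.556)), (-25, np.float64(0.6)), (-20, np.float64(0.649)), (-15, np.float64(0.683)), (-10, np.float64(0.705)), (-5, np.float64(0.713)), (0, np.float64(0.707)), (5, np.float64(0.701)), (10, np.float64(0.691)), (15, np.float64(0.669)), (20, np.float64(0.655)), (25, np.float64(0.633)), (30, np.float64(0.619)), (35, np.float64(0.606)), (40, np.float64(0.595)), (45, np.float64(0.577)), (50, np.float64(0.563)), (55, np.float64(0.54)), (60, np.float64(0.527)), (65, np.float64(0.513)), (70, np.float64(0.501)), (75, np.float64(0.496)), (80, np.float64(0.485)), (85, np.float64(0.478))]
```

The turret is one detent below zero (-40°) and the knob bar lies along the case's x axis, which suits the current yaw. Approaching above the knob.

Emit:
{"api": "send_rows", "payload": {"increments": [[[0, 0.2, -0.1, 0.01], [-0.01, 0.45, -0.25, 0.02], [-0.02, 0.7, -0.45, 0.034], [-0.028, 0.9, -0.65, 0.034], [-0.028, 0.952, -0.85, 0.034], [-0.028, 0.952, -1, 0.034], [-0.028, 0.952, -1, 0.034], [-0.028, 0.952, -1, 0.034]]], "jaw": 0.32}}

```text
clock: 30.32
tool_pos: [0.5196, 0.0377, 0.2138]
orientation: [180.0, -0.1, 16.5]
force: [0.3, -0.6, -0.0]
opening: 0.0282
gripper_force: 0.0
```

```bash
python3 st.py; python3 lid.py; python3 - <<'E'
from h import *
print(c2w(np.load('pose.npy'),[-20,0,102]))
E
```

```text
30.32 [0.5196 0.0377 0.2138] yaw [ 1.80e+02 -1.00e-01  1.65e+01] open 28.2 gf 0.0 Fcase 0.1 -0.7 -0.0 M [-0.16  0.05 -0.01] case xy -19.0 -0.2
side [139.9 193.9] 0.72 lid deg 132.5 err 0.4
[[0.51862894 0.03759231 0.102     ]]
```

Emit:
{"api": "send_rows", "payload": {"increments": [[[-0.005, -0.002, -0.1, 0], [-0.01, -0.003, -0.2, 0], [-0.01, -0.003, -0.3, 0], [-0.01, -0.003, -0.4, 0], [-0.01, -0.003, -0.48, 0], [-0.01, -0.003, -0.54, 0], [-0.01, -0.003, -0.54, 0]]]}}

```text
clock: 31.4
tool_pos: [0.5165, 0.0368, 0.1044]
orientation: [180.0, 0.1, 16.4]
force: [-0.0, 0.6, 0.2]
opening: 0.0279
gripper_force: 0.0
```

Emit:
{"api": "send_rows", "payload": {"increments": [[[0, 0, -0.035, 0], [0, 0, -0.07, 0], [0, 0, -0.07, 0]]]}}

```text
clock: 31.78
tool_pos: [0.5163, 0.0368, 0.0903]
orientation: [180.0, 0.0, 16.5]
force: [-0.7, -0.6, -0.3]
opening: 0.0283
gripper_force: 0.0
```

No contact. Closing on the knob.

Emit:
{"api": "send_rows", "payload": {"increments": [[[0, 0, 0, 0], [0, 0, 0, 0], [0, 0, 0, 0], [0, 0, 0, 0], [0, 0, 0, 0]]], "jaw": 0}}

```text
clock: 32.4
tool_pos: [0.5167, 0.0376, 0.091]
orientation: [-180.0, -0.0, 16.5]
force: [-3.0, 4.8, 1.4]
opening: 0.0137
gripper_force: 30.0
```

```bash
python3 st.py
```

```text
32.4 [0.5167 0.0376 0.091 ] yaw [-180.    -0.    16.5] open 13.7 gf 29.99888241291046 Fcase -1.5 5.4 1.4 M [1.66 0.98 0.07] case xy -21.9 0.6
```

The knob is gripped flat (14 mm). Turning anticlockwise.

Emit:
{"api": "send_rows", "payload": {"increments": [[[0, 0, 0, 0.03], [0, 0, 0, 0.06], [0, 0, 0, 0.09], [0, 0, 0, 0.12], [0, 0, 0, 0.15], [0, 0, 0, 0.18], [0, 0, 0, 0.21], [0, 0, 0, 0.24], [0, 0, 0, 0.24]]]}}

```text
clock: 33.52
tool_pos: [0.5166, 0.0368, 0.0914]
orientation: [180.0, 0.0, 37.1]
force: [-3.6, 1.2, 6.0]
opening: 0.016
gripper_force: 32.3
```

```bash
python3 st.py
```

```text
33.52 [0.5166 0.0368 0.0914] yaw [180.    0.   37.1] open 16.0 gf 32.34703854541294 Fcase -3.1 2.1 6.0 M [-0.53  0.83 -0.46] case xy -22.2 -0.2
```

Emit:
{"api": "send_rows", "payload": {"increments": [[[0, 0, 0, 0.03], [0, 0, 0, 0.06], [0, 0, 0, 0.09], [0, 0, 0, 0.12], [0, 0, 0, 0.15], [0, 0, 0, 0.15]]]}}

```text
clock: 34.28
tool_pos: [0.5168, 0.0361, 0.0919]
orientation: [179.9, 0.0, 50.0]
force: [-4.8, -2.8, 9.3]
opening: 0.0178
gripper_force: 33.5
```

```bash
python3 st.py; python3 - <<'E'
from h import *
p=np.load('pose.npy');G=np.array([-20,0,102.]);n=np.array([-.5,0,.866]);u=np.array([-.866,0,-.5]);y=np.array([0,1,0.])
im=ctrl.snapshot('side').astype(int)
m=(im[:,:,0]>140)&(im[:,:,1]<70)&(im[:,:,2]<70); ys,xs=np.nonzero(m[195:240,235:280]); print(len(xs), (ys.mean()+195,xs.mean()+235) if len(xs) else None)
for k in range(-50,11,10):
    a=np.radians(-k);print(k,proj('side',c2w(p,G-30*n+40*(np.cos(a)*u+np.sin(a)*y))).round(1))
E
```

```text
34.27 [0.5168 0.0361 0.0919] yaw [179.9   0.   50. ] open 17.8 gf 33.54047781787813 Fcase -5.3 -1.3 9.3 M [-1.91  0.74 -0.36] case xy -22.2 -0.9
30 (np.float64(217.8), np.float64(264.03333333333336))
-50 [[223.1 262.3]]
-40 [[222.2 263.4]]
-30 [[220.9 264.2]]
-20 [[219.4 264.5]]
-10 [[217.8 264.5]]
0 [[216.  264.1]]
10 [[214.2 263.3]]
```

The red bit is at about -10°, past the midpoint. I'll release, let it click, then lift straight up.

Emit:
{"api": "send_rows", "payload": {"increments": [[[0, 0, 0, 0], [0, 0, 0, 0], [0, 0, 0, 0], [0, 0, 0, 0], [0, 0, 0.02, 0], [0, 0, 0.06, 0], [0, 0, 0.12, 0], [0, 0, 0.25, 0], [0, 0, 0.4, 0], [0, 0, 0.55, 0], [0, 0, 0.7, 0], [0, 0, 0.7, 0]]], "jaw": 0.36}}

```text
clock: 35.83
tool_pos: [0.5181, 0.0373, 0.2343]
orientation: [179.8, -0.3, 50.0]
force: [0.0, 0.2, 0.4]
opening: 0.0317
gripper_force: 0.0
```

```bash
python3 st.py; python3 lid.py; python3 - <<'E'
from h import *
im=ctrl.snapshot('side').astype(int)
m=(im[:,:,0]>140)&(im[:,:,1]<70)&(im[:,:,2]<70); ys,xs=np.nonzero(m[195:240,235:280]); print(len(xs), (ys.mean()+195,xs.mean()+235) if len(xs) else None)
E
```

```text
35.83 [0.5181 0.0373 0.2343] yaw [179.8  -0.3  50. ] open 31.7 gf 0.0 Fcase 0.1 0.2 0.4 M [-0.07  0.1   0.02] case xy -20.6 -0.1
side [142.7 194.3] 0.79 lid deg 133.0 err 2.5
33 (np.float64(216.6060606060606), np.float64(263.06060606060606))
```

Emit:
{"api": "send_rows", "payload": {"increments": [[[-0.1, 0, 0.05, 0], [-0.25, 0, 0.1, 0], [-0.35, 0, 0.15, 0], [-0.35, 0, 0.15, 0], [-0.35, 0, 0.15, 0]]]}}

```text
clock: 36.7
tool_pos: [0.4468, 0.037, 0.2603]
orientation: [-180.0, 0.0, 50.0]
force: [0.1, -0.2, -0.4]
opening: 0.0317
gripper_force: 0.0
```

```bash
python3 st.py; python3 lid.py; python3 -c "
from plant import ctrl
print(ctrl.close_job())"
```

```text
36.7 [0.4468 0.037  0.2603] yaw [-180.    0.   50.] open 31.7 gf 0.0 Fcase 0.0 -0.2 -0.4 M [-0.12  0.08  0.04] case xy -89.0 19.7
side [140.2 195.1] 0.59 lid deg 131.5 err 0.5
top [130.  222.1] 0.6 lid deg 133.5 err 1.4
the job is handed in; nothing more can be done
None
```

I handed the job in at 36.7 s: by camera the lid leans on its stop at about 133° (2.3 rad) and the red bit sits at the yellow pointer, but no verdict came back and I didn't check the bystanders' positions afterwards.

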